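# Lay a motorcycle axle in its V-stand and chock it

## Robot

A 7-joint arm with a two-finger parallel gripper is mounted at the origin on the work surface. World frame = base frame: x ahead of the robot, y to its left, z up, the work surface at z = 0. Lengths are in m, angles in rad, forces in N, time in s.
With the tool pointing down it reaches from about 0.35 to 0.9 m from the base axis. Payload 8.1 kg.
Tool frame: the origin (TCP) lies midway between the tips of the shut fingers; the grasp point (between the pads) lies 19 mm behind it; z points along the fingers, y is the line along which they close (so a half turn about z gives the same grasp; the last joint's range is limited). The gripper opens to 92 mm and grips with 3 to 60 N. Pads are 19 mm wide; open, the fingers measure 130 mm over their backs; the gripper's body (75 mm by 190 mm) begins 47 mm behind the grasp point.
Start: joints at [-1.36, 0.434, 0.025, 1.573, -0.012, 1.134, -0.075], TCP at [0.193, 0.594, 0.193] pointing down, gripper open.
Joint ranges: [-2.62, 2.62], [-0.44, 2.09], [-1.27, 1.32], [0.08, 2.57], [-1.32, 4.46], [0.12, 2], [-2.74, 2.74]. Speed limits (rad/s): [2.22, 2.22, 3.01, 3.01, 3.14, 3.14, 3.14].

## Interface

Orientations are given as a rotation vector (axis times angle).
In Python, from cell import arm gives the robot as it stands.
- The arm moves only by the tool move_arm, never from a script. Its argument "motion" is a list of rows, each an object of numbers: "tx", "ty", "tz": the shift along the tool's x, y, z normalised to -1 to 1, where 1 is 1000 mm; "twist": the turn about the tool's z normalised to -1 to 1, where 1 is pi/2 rad. In form: [{"tx": .., "ty": .., "tz": .., "twist": ..}, ...]. A call has 1 to 12 rows; each row shifts and turns the commanded pose from where the row before left it, along the tool's axes as they then stand; what a row does not reach is not made up. A row lasts 1/10 s, in which the tool goes at most 50 mm and 8.59 degrees, less where a joint would pass 70% of its speed; a pose out of reach is approached as far as the arm can. A call with a number of a shift or a turn outside -1 to 1 is refused whole. A call with a gripper value outside its range is refused whole. "gripper" is the gripper's target within -1 to 1 (shut at 1, half-way at 0, fully open at -1), set as the call begins (left out, the last holds). The fingers move at their own pace and stop on an object; "squeeze" is the grip in N (left out, the last holds). Time passes only in rows, so rows that do not move let the fingers close. It gives the time, the measured TCP pose, the force, the opening and the grip force at its end, in the units of the state.
- arm.observe(): the state, without advancing time (a new reading comes with each control period).
- arm.get_image(name): name is "scene" or "top" or "wrist"; returns the picture (400x640x3 uint8, red, green, blue); there is no depth.
- arm.calibration(name): a dict with "K" (3x3 intrinsics, pixels), "k1" (the pictures are not rectified: a ray, as slopes to the right and down, at radius r is drawn at 1 + k1 r^2 times it, then the intrinsics apply), "T" (4x4, takes a point from camera to world coordinates). Camera axes: x right, y down, z forward; pixel columns grow to the right and rows downward; lengths in m; the calibration is good to about 2 mm. A picture is of the moment at which its call begins: read the wrist's pose just before it. calibration takes no time and is no camera call; for the wrist camera it gives the pose at the moment of the call.
- arm.sign_off(): hands the job in; it is judged then, once.
Trained networks look in the newest picture that a camera, given by its name, has taken for a name from the list of things; names that differ only in an ending like _2 or _b are one class to them, and where a whole thing is asked for, a point or a joint stands for the part that bears it (a point fixed in the world has none). Each returns a list of dicts, best first, with "conf" (0 to 1); they miss things now and then, are a little off and sometimes report something else, mostly with a low value. They report only what shows in the picture. A call takes as long as a camera call. They do not tell look-alikes from the thing itself.
- arm.look_for(camera, query): "point" ([column, row] as shares, 0 to 1, of the picture: columns of its width, rows of its height, amid what is visible of it).
- arm.regions_of(camera, query): "region" (400x640 bool, what is visible of it) and "point" ([column, row] as shares, 0 to 1, of the picture: columns of its width, rows of its height, amid what is visible of it).
- arm.place_of(camera, query): "point" ([column, row] as shares, 0 to 1, of the picture: columns of its width, rows of its height: a listed point, or the origin of a listed thing).
The state is a dict: "clock": time; "joints": joint angles; "dq": joint speeds; "joint_efforts": joint torques, N m; "position": TCP position; "ee_rot": TCP orientation; "force": force on the tool from outside, world axes, zero at the start; "ft_torque": the same for the moment, N m; "width": opening from 0.0 (shut) to 1.0 (fully open); "gripper_force": force on a finger pad.
Only numpy, scipy, OpenCV 4.12 (cv2) and the standard library are available. Lean on these libraries where they do the work, as an engineer would, in place of code of your own. Each camera call takes 0.05 s, during which the arm holds its last target. There are 200 camera calls.

## Task

Lay the loose wheel axle down into the V of the empty stand so that it rests fully in both bearers, roughly centred lengthwise, then stand the loose yellow chock upright on the flat of that stand, across both bearers and alongside the axle, close up against it so that it cannot roll out, as on the loaded stand. Lower both parts into place rather than dropping them, let go, and leave the loaded stand, the hammer and the jar as they are.

Things in the scene. Friction and masses are not known exactly. Their poses are not given: they have to be found in the camera images.
- stand: The EMPTY stand, fixed: blue base plate 150 (x) x 125 (y) x 8 mm with two equal upright plywood bearers, 20 mm thick, at x = +55 and -55 mm; open between them. Across y each has a lopsided V, valley along x: steep 55-degree flank on the -y side, up to 67 mm above the bench; shallow 20-degree flank, 20 mm wide, on the +y side, then a flat land. Origin on the bench under its middle, z up.
- stand_seat (a point): Where the centre of a fully seated axle lies in the empty stand: midway between the bearers, 22.2 mm to -y of the stand's middle, 50.8 mm above the bench. Axes as stand: x along the valley, +y towards the low flank and the land.
- stand_land (a point): On the flat land's surface level, 41.3 mm above the bench, midway between the bearers, 36.5 mm to +y of stand_seat: under the middle of a chock that just touches the seated axle. The land is 70 mm wide, from 22 mm on the -y side of this point to 48 mm on its +y side. Axes as stand.
- axle_center (a point): Centre of the loose steel wheel axle, a plain round bar 28 mm in diameter, 190 mm long, about 0.45 kg, lying level on the wooden rest, its centre 30 mm above the bench at the start. x runs along the bar; y and z roll with it. One end has a darker band; either way round is right.
- rest: Dark wooden rest, fixed, on which the axle lies at the start: slab 180 x 50 x 4 mm with two cross-pieces 20 mm thick, at 65 mm either side of its middle, with lips 24 mm above the bench; between them the axle is clear of all but the slab. Origin on the bench under its middle; x along the axle.
- chock_center (a point): Grip point of the loose yellow chock (about 0.3 kg, upright on the bench at the start): a bar 150 mm long (x), 45 mm wide (y), 24 mm high, sides upright for 14 mm, then bevelled; on its middle a black post 30 (x) x 20 (y) mm, its top 66 mm above the flat underside. The point is inside the post, 48 mm above the underside. Both long sides are alike.
- full_stand: A second, identical stand (fixed), already loaded with its own axle and chock as an example of the finished job; to be left alone. Origin and axes as stand.
- other_axle_center (a point): Centre of the identical axle that lies in the loaded stand; leave alone.
- other_chock_center (a point): Grip point of the identical chock on the loaded stand; leave alone.
- hammer: Bystander: hammer lying on the bench, 240 mm long, with a wooden handle and a grey head; origin under its middle, x along the handle.
- grease: Bystander: white jar with a red cap, 72 mm in diameter, 75 mm high; origin under its middle.
There are look-alikes about, which are no part of the job. Leave any orange or purple look-alike of the part that bears axle_center alone. Leave any pink look-alike of the part that bears chock_center alone.

How it is judged:
By the outcome, as a careful person would: the job done as asked, in the order asked, and still so for the second after the job is handed in, with the robot touching nothing.
It also fails if it takes over 62 s, if anything falls off the work surface, if the arm or the gripper's body presses on something with over 40 N, if the wrist force passes 120 N, or if a joint passes its speed limit or range.

## Working session

There is one attempt and no reset: what is moved stays moved. The work goes in short steps, Python scripts to look and compute and a tool call to move; the robot and the scene stay as the last step left them, time stands still between calls to the robot, and variables do not carry over. Pictures are saved under pics/ and viewed, at most 10 in all, crops included, and the job is handed in when it is done.

Besides the shell and the picture viewer there is one more tool, called after "Call:" as name(argument=value, ...) on one line, values as JSON. move_arm: Moves the arm, as the interface text tells. Scaled input: -1 to 1 covers 1000 mm each way for a shift and pi/2 rad each way for a turn. Its arguments: {"type":"object","properties":{"motion":{"type":"array","items":{"type":"object","properties":{"tx":{"type":"number"},"ty":{"type":"number"},"tz":{"type":"number"},"twist":{"type":"number"}}}},"gripper":{"type":"number"},"squeeze":{"type":"number"}},"required":["motion"]}

```bash
mkdir -p pics; ls
cat > h.py <<'E'
import numpy as np, cv2
from cell import arm
from scipy.spatial.transform import Rotation as R
def save(n,f,s=1.25):
    im=arm.get_image(n); cv2.imwrite('pics/'+f,cv2.resize(im[:,:,::-1],None,fx=s,fy=s)); return im
def world(n,px,z,c=None):
    "px in pixels -> world at height z"
    c=c or arm.calibration(n); K=np.array(c['K']);T=np.array(c['T'])
    d=np.array([(px[0]-K[0,2])/K[0,0],(px[1]-K[1,2])/K[1,1]]);u=d.copy()
    for _ in range(20): u=d/(1+c['k1']*(u@u))
    v=T[:3,:3]@np.r_[u,1]; o=T[:3,3]
    return o+v*(z-o[2])/v[2]
def sh(p): return np.array(p)*[640,400]
E
python3 - <<'E'
from h import *
save('top','top.png');save('scene','scene.png')
o=arm.observe();print(o['clock'],o['position'],o['ee_rot'],o['width'])
for q,z in [('stand',0),('stand_seat',.0508),('stand_land',.0413),('axle_center',.03),('rest',0),('chock_center',.048),('full_stand',0),('hammer',0),('grease',0)]:
    for r in arm.place_of('top',q)[:5]: print(q,round(r['conf'],2),sh(r['point']).round(1),world('top',sh(r['point']),z).round(4))
E
```

```text
pics
0.1 [0.19280319 0.59400589 0.19185614] [-4.90936442e-01 -3.10288735e+00  2.12146447e-03] 1.0000793911243941
stand 0.95 [446.2 239. ] [ 0.4529 -0.3816  0.    ]
stand_seat 0.62 [458.6 239.7] [ 0.4487 -0.4023  0.0508]
stand_land 0.85 [442.6 239.1] [ 0.4499 -0.359   0.0413]
axle_center 0.72 [360.6 189. ] [ 0.5897 -0.1241  0.03  ]
axle_center 0.71 [428.4 148.1] [ 0.7176 -0.3232  0.03  ]
axle_center 0.67 [318.6 266.4] [ 0.3653 -0.0087  0.03  ]
rest 0.75 [354.4 191.7] [ 0.5864 -0.1086  0.    ]
chock_center 0.79 [191.7 224.3] [0.4731 0.354  0.048 ]
chock_center 0.57 [209.2 292.3] [0.2848 0.2936 0.048 ]
full_stand 0.75 [270.9 194.4] [0.5719 0.1376 0.    ]
full_stand 0.55 [189.4 225.1] [0.4745 0.3753 0.    ]
hammer 0.91 [263.8 121.6] [0.7947 0.1688 0.    ]
grease 0.87 [364.3 136.6] [ 0.7555 -0.1362  0.    ]
grease 0.18 [274.  192.4] [0.5781 0.1287 0.    ]
```

View pics/top.png

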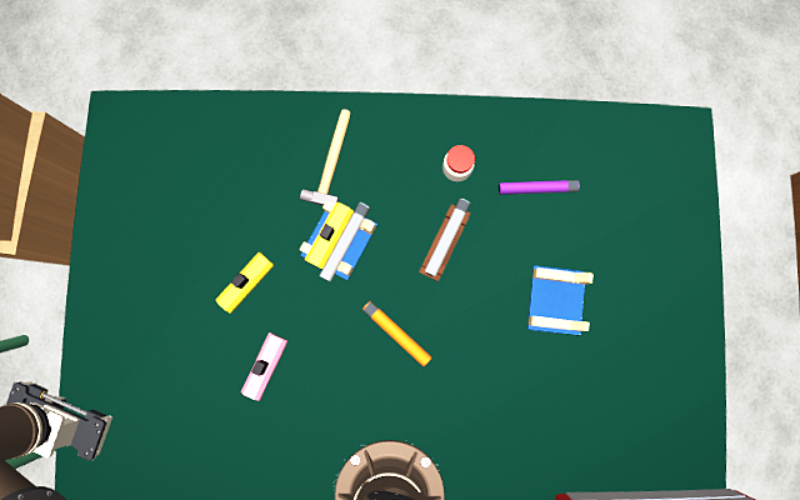

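View pics/scene.png

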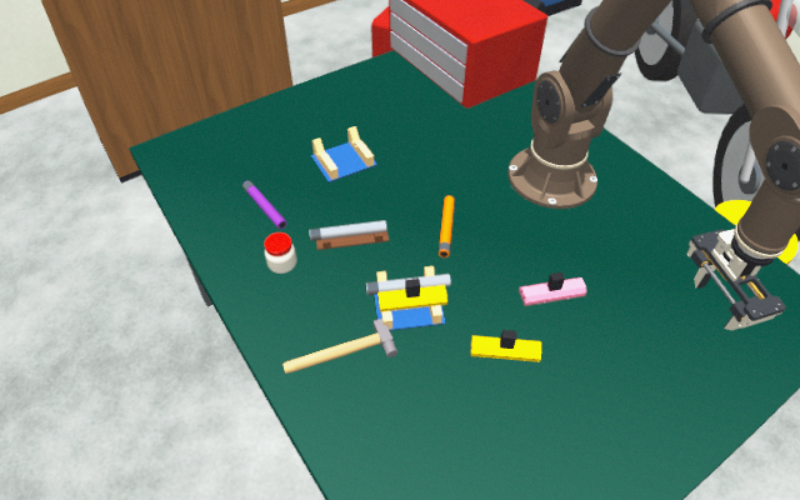

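```bash
cat >> h.py <<'E'
def pca(n,mask,z):
    "minAreaRect of mask's pixels at height z: centre, long-axis angle (deg), sizes"
    m=cv2.morphologyEx(mask.astype(np.uint8),cv2.MORPH_OPEN,np.ones((3,3)))
    k,l,s,_=cv2.connectedComponentsWithStats(m); l=l==1+s[1:,4].argmax()
    c=arm.calibration(n)
    cs=cv2.findContours(l.astype(np.uint8),0,1)[0][0][:,0]
    P=np.array([world(n,p,z,c)[:2] for p in cs])
    (x,y),(w,h),a=cv2.minAreaRect((P*1000).astype(np.float32))
    if w<h: a+=90
    return np.array([x,y])/1000,(a+90)%180-90,sorted([round(w),round(h)])
def plan(xyz,ang):
    "tool-frame shift (in m) from here, and twist choices so tool y lies along ang (deg)"
    o=arm.observe();M=R.from_rotvec(o['ee_rot']).as_matrix()
    y=np.degrees(np.arctan2(M[1,1],M[0,1])); d=(ang-y+90)%180-90
    print('pos',np.round(o['position'],4),'tooly',y.round(2),'shift tool',(M.T@(np.array(xyz)-o['position'])).round(4),
     'twist(norm) ',(-d/90).round(4),'world d',d.round(2),'clock',o['clock'],'q',np.round(o['joints'],2))
E
python3 - <<'E'
from h import *
arm.get_image('top')
for q,z in [('axle_center',.035),('rest',.02),('chock_center',.02),('stand',.04)]:
    for r in arm.regions_of('top',q)[:4]:
        print(q,round(r['conf'],2),sh(r['point']).round(),*pca('top',r['region'],z))
im=arm.get_image('top').astype(int)
b=(im[...,2]>150)&(im[...,0]<80); b[:,:380]=0
print('blue',pca('top',b,.008))
plan([.58,-.12,.25],-20)
E
```

```text
axle_center 0.95 [360. 192.] [ 0.58771661 -0.11635606] -23.80487823486328 [31, 192]
axle_center 0.85 [430. 147.] [ 0.71351746 -0.33020624] -85.5627555847168 [29, 193]
axle_center 0.65 [320. 265.] [ 0.36587854 -0.00326801] 46.74591064453125 [30, 183]
rest 0.94 [353. 188.] [ 0.56881458 -0.12831633] -24.374832153320312 [16, 175]
chock_center 0.93 [211. 292.] [0.28003265 0.29586932] -21.82428741455078 [47, 152]
chock_center 0.71 [277. 193.] [0.57278027 0.11925421] -26.592575073242188 [31, 195]
chock_center 0.67 [194. 226.] [0.47096796 0.35252695] -41.43315124511719 [51, 151]
stand 0.66 [446. 239.] [ 0.44728989 -0.37382813] -4.7769012451171875 [139, 150]
blue (array([ 0.45093945, -0.37703836]), 84.62689208984375, [85, 125])
pos [0.1929 0.5945 0.1926] tooly 72.02 shift tool [-0.5888 -0.5601 -0.0575] twist(norm)  -0.9776 world d 87.98 clock 0.85 q [-1.36  0.43  0.02  1.57 -0.01  1.13 -0.08]
```

Call:
move_arm(motion=[{"tx": -0.0346, "ty": -0.033, "tz": -0.003}, {"tx": -0.0346, "ty": -0.033, "tz": -0.003}, {"tx": -0.0346, "ty": -0.033, "tz": -0.003}, {"tx": -0.0346, "ty": -0.033, "tz": -0.003}, {"tx": -0.0346, "ty": -0.033, "tz": -0.003}, {"tx": -0.0346, "ty": -0.033, "tz": -0.003}, {"tx": -0.0346, "ty": -0.033, "tz": -0.003}, {"tx": -0.0346, "ty": -0.033, "tz": -0.003}, {"tx": -0.0346, "ty": -0.033, "tz": -0.003}, {"tx": -0.0346, "ty": -0.033, "tz": -0.003}, {"tx": -0.0346, "ty": -0.033, "tz": -0.003}, {"tx": -0.0346, "ty": -0.033, "tz": -0.003}])

```text
invalid input
```

Call:
move_arm(motion=[{"tx": -0.0346, "ty": -0.033}, {"tx": -0.0346, "ty": -0.033}, {"tx": -0.0346, "ty": -0.033}, {"tx": -0.0346, "ty": -0.033}, {"tx": -0.0346, "ty": -0.033}, {"twist": 0.067}, {}, {}])

```text
invalid input
```

Run:
```python
from h import *
save('wrist','w1.png')
c=arm.calibration('wrist');print(np.array(c['T']).round(3))
for r in arm.regions_of('wrist','axle_center')[:2]: print(r['conf'],*pca('wrist',r['region'],.03))
for r in arm.place_of('wrist','axle_center')[:2]: print(r['conf'],world('wrist',sh(r['point']),.03))
plan([.588,-.12,.15],66)
```

```text
[[ 0.31   0.908  0.282  0.116]
 [ 0.951 -0.296 -0.092  0.619]
 [-0.     0.296 -0.955  0.384]
 [ 0.     0.     0.     1.   ]]
pos [0.193  0.5945 0.1925] tooly 72.01 shift tool [-0.5964 -0.5576  0.0425] twist(norm)  0.0668 world d -6.01 clock 1.0 q [-1.36  0.43  0.03  1.57 -0.01  1.13 -0.08]
```

View pics/w1.png

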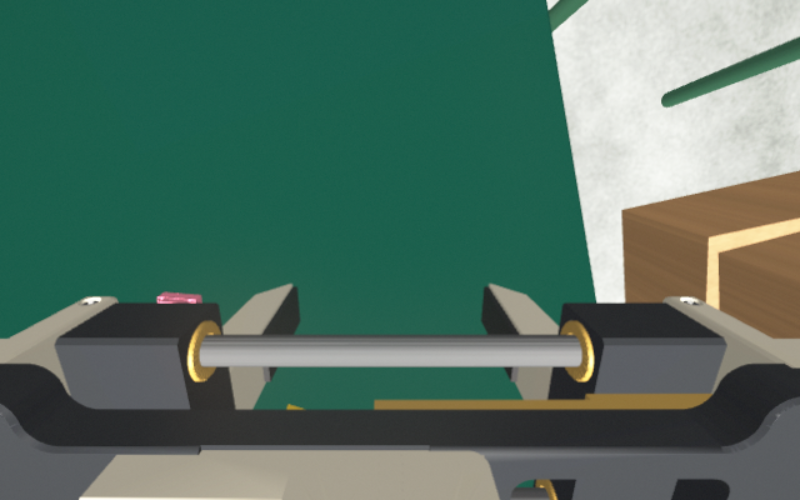

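The first view shows only bench (fingers at rows ~290–400 of the enlarged picture). The move rows evidently need all the keys.

Call:
move_arm(motion=[{"tx": -0.0346, "ty": -0.033, "tz": -0.003, "twist": 0}, {"tx": -0.0346, "ty": -0.033, "tz": -0.003, "twist": 0}, {"tx": -0.0346, "ty": -0.033, "tz": -0.003, "twist": 0}, {"tx": -0.0346, "ty": -0.033, "tz": -0.003, "twist": 0}, {"tx": -0.0346, "ty": -0.033, "tz": -0.003, "twist": 0}, {"tx": -0.0346, "ty": -0.033, "tz": -0.003, "twist": 0}, {"tx": -0.0346, "ty": -0.033, "tz": -0.003, "twist": 0}, {"tx": -0.0346, "ty": -0.033, "tz": -0.003, "twist": 0}, {"tx": -0.0346, "ty": -0.033, "tz": -0.003, "twist": 0}, {"tx": -0.0346, "ty": -0.033, "tz": -0.003, "twist": 0}, {"tx": -0.0346, "ty": -0.033, "tz": -0.003, "twist": 0}, {"tx": -0.0346, "ty": -0.033, "tz": -0.003, "twist": 0}])

```text
clock: 2.2
position: [0.4663, 0.0879, 0.2291]
ee_rot: [0.49, 3.102, 0.001]
force: [0.6, 1.1, -0.2]
width: 1.001
gripper_force: 0.0
```

Call:
move_arm(motion=[{"tx": -0.0346, "ty": -0.033, "tz": 0, "twist": 0}, {"tx": -0.0346, "ty": -0.033, "tz": 0, "twist": 0}, {"tx": -0.0346, "ty": -0.033, "tz": 0, "twist": 0}, {"tx": -0.0346, "ty": -0.033, "tz": 0, "twist": 0}, {"tx": -0.0346, "ty": -0.033, "tz": 0, "twist": 0}, {"tx": 0, "ty": 0, "tz": 0, "twist": 0.067}, {"tx": 0, "ty": 0, "tz": 0, "twist": 0}, {"tx": 0, "ty": 0, "tz": 0, "twist": 0}])

```text
clock: 3.0
position: [0.579, -0.1196, 0.2283]
ee_rot: [-0.648, -3.073, -0.001]
force: [0.6, 0.5, 0.3]
width: 0.996
gripper_force: 0.0
```

Run:
```python
from h import *
save('wrist','w2.png')
for r in arm.regions_of('wrist','axle_center')[:2]: print(r['conf'],*pca('wrist',r['region'],.035))
for r in arm.place_of('wrist','axle_center')[:2]: print(r['conf'],sh(r['point']),world('wrist',sh(r['point']),.03))
plan([.588,-.12,.15],66)
```

```text
0.78 [ 0.59101343 -0.1176645 ] -24.564498901367188 [29, 193]
0.67 [ 0.71510767 -0.33100189] -84.41835165023804 [17, 39]
0.9 [317.184 174.8  ] [ 0.5909476  -0.11739603  0.03      ]
0.81 [228.608 291.4  ] [ 0.71156439 -0.32816084  0.03      ]
pos [ 0.5791 -0.1192  0.2287] tooly 66.21 shift tool [-0.0085  0.0028  0.0787] twist(norm)  0.0023 world d -0.21 clock 3.15 q [-0.24  0.37  0.5   1.64 -0.19  1.18  1.45]
```

View pics/w2.png

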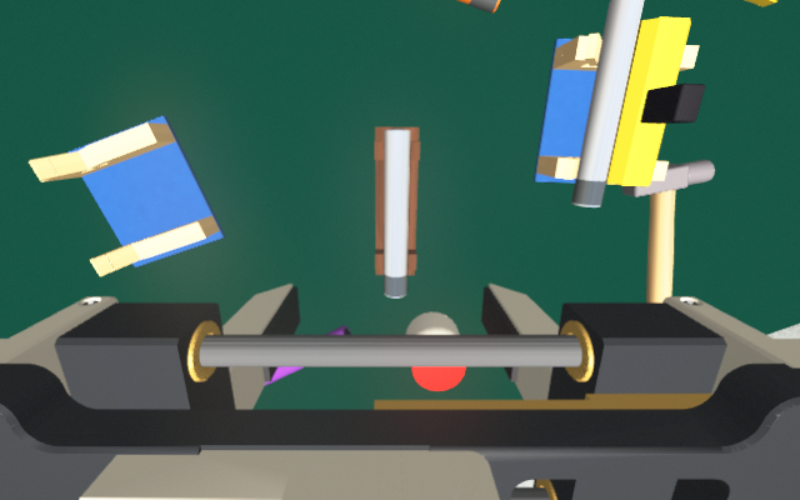

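Call:
move_arm(motion=[{"tx": -0.0102, "ty": 0.0064, "tz": 0.03, "twist": 0.008}, {"tx": 0, "ty": 0, "tz": 0.045, "twist": 0}, {"tx": 0, "ty": 0, "tz": 0.045, "twist": 0}, {"tx": 0, "ty": 0, "tz": 0.04, "twist": 0}, {"tx": 0, "ty": 0, "tz": 0.03, "twist": 0}, {"tx": 0, "ty": 0, "tz": 0.018, "twist": 0}, {"tx": 0, "ty": 0, "tz": 0.008, "twist": 0}, {"tx": 0, "ty": 0, "tz": 0, "twist": 0}, {"tx": 0, "ty": 0, "tz": 0, "twist": 0}])

```text
clock: 4.05
position: [0.5919, -0.1188, 0.0136]
ee_rot: [0.671, 3.068, 0.001]
force: [0.3, -0.2, 0.4]
width: 0.997
gripper_force: 0.0
```

Call:
move_arm(motion=[{"tx": 0, "ty": 0, "tz": 0, "twist": 0}, {"tx": 0, "ty": 0, "tz": 0, "twist": 0}, {"tx": 0, "ty": 0, "tz": 0, "twist": 0}, {"tx": 0, "ty": 0, "tz": 0, "twist": 0}, {"tx": 0, "ty": 0, "tz": 0, "twist": 0}, {"tx": 0, "ty": 0, "tz": 0, "twist": 0}, {"tx": 0, "ty": 0, "tz": 0, "twist": 0}, {"tx": 0, "ty": 0, "tz": 0, "twist": 0}], gripper=1, squeeze=35)

```text
clock: 4.85
position: [0.5911, -0.119, 0.0125]
ee_rot: [-0.673, -3.069, -0.0]
force: [0.7, -0.2, 0.1]
width: 0.353
gripper_force: 0.0
```

Call:
move_arm(motion=[{"tx": 0, "ty": 0, "tz": 0, "twist": 0}, {"tx": 0, "ty": 0, "tz": 0, "twist": 0}, {"tx": 0, "ty": 0, "tz": 0, "twist": 0}, {"tx": 0, "ty": 0, "tz": -0.02, "twist": 0}, {"tx": 0, "ty": 0, "tz": -0.04, "twist": 0}, {"tx": 0, "ty": 0, "tz": -0.04, "twist": 0}, {"tx": 0, "ty": 0, "tz": -0.04, "twist": 0}, {"tx": 0, "ty": 0, "tz": -0.04, "twist": -0.07}, {"tx": 0, "ty": 0, "tz": -0.03, "twist": -0.071}, {"tx": 0, "ty": 0, "tz": 0, "twist": -0.071}, {"tx": 0, "ty": 0, "tz": 0, "twist": 0}])

```text
clock: 5.95
position: [0.5915, -0.1192, 0.2236]
ee_rot: [0.152, 3.136, 0.0]
force: [-0.6, 0.0, -0.7]
width: 0.002
gripper_force: 0.0
```

Run:
```python
from h import *
print(arm.observe()['gripper_force'],arm.observe()['width'],arm.observe()['force'])
plan([.452,-.38,.22],84.6)
```

```text
0.0 0.0017625512876610024 [-0.58747203  0.03329387 -0.74123183]
pos [ 0.5915 -0.1192  0.2236] tooly 84.44 shift tool [ 0.1136 -0.2731  0.0032] twist(norm)  -0.0018 world d 0.16 clock 5.95 q [-0.19  0.39  0.42  1.61 -0.17  1.18  1.75]
```

Run:
```python
from h import *
save('wrist','w3.png')
for r in arm.regions_of('wrist','axle_center')[:2]: print(r['conf'],*pca('wrist',r['region'],.035))
arm.get_image('top')
for r in arm.regions_of('top','axle_center')[:3]: print(r['conf'],*pca('top',r['region'],.035))
```

```text
0.6 [0.41124542 0.03289405] 47.982276916503906 [29, 65]
0.59 [ 0.70476843 -0.34245801] -87.20238614082336 [28, 155]
0.75 [ 0.71661963 -0.37006656] -88.03735566139221 [27, 112]
0.54 [0.39493387 0.03047837] 46.675926208496094 [26, 90]
0.2 [ 0.44764832 -0.37489691] -4.337699890136719 [139, 149]
```

View pics/w3.png

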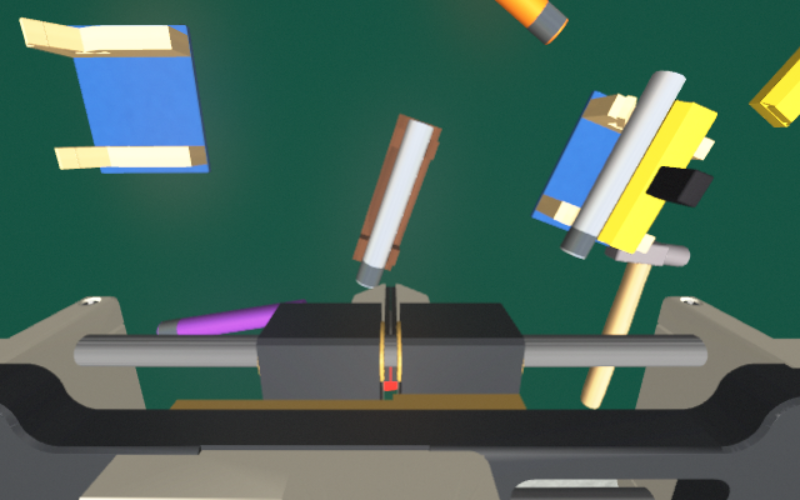

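The view shows the axle still on its rest (px ~(400,205)), gripper empty. Checking TCP projection before retrying.

Run:
```python
from h import *
c=arm.calibration('wrist');T=np.linalg.inv(np.array(c['T']));o=arm.observe()
for p in [o['position'],np.r_[o['position'][:2],.03]]:
    q=T@np.r_[p,1];u=q[:2]/q[2];u=u*(1+c['k1']*(u@u));print((np.array(c['K'])[:2]@np.r_[u,1])*1.25)
im=arm.get_image('wrist').astype(int)
m=(im.min(2)>140)&(np.ptp(im,axis=2)<30);m[:,:260]=0;m[:,370:]=0;m[:90]=0;m[235:]=0
print(pca('wrist',m,.035))
plan([.591,-.1175,.011],65.5)
```

```text
[391.51587717 278.4303999 ]
[390.92547591 211.64933813]
(array([ 0.57798206, -0.1126463 ]), -24.434036254882812, [27, 168])
pos [ 0.5906 -0.1189  0.2216] tooly 84.23 shift tool [-0.0006  0.0014  0.2106] twist(norm)  0.2081 world d -18.73 clock 6.2 q [-0.19  0.39  0.42  1.61 -0.17  1.18  1.74]
```

Call:
move_arm(motion=[{"tx": -0.0006, "ty": 0.0014, "tz": 0, "twist": 0.069}, {"tx": 0, "ty": 0, "tz": 0.02, "twist": 0.069}, {"tx": 0, "ty": 0, "tz": 0.04, "twist": 0.07}, {"tx": 0, "ty": 0, "tz": 0.045, "twist": 0}, {"tx": 0, "ty": 0, "tz": 0.04, "twist": 0}, {"tx": 0, "ty": 0, "tz": 0.035, "twist": 0}, {"tx": 0, "ty": 0, "tz": 0.022, "twist": 0}, {"tx": 0, "ty": 0, "tz": 0.008, "twist": 0}, {"tx": 0, "ty": 0, "tz": 0, "twist": 0}, {"tx": 0, "ty": 0, "tz": 0, "twist": 0}], gripper=-1)

```text
clock: 7.2
position: [0.5926, -0.118, 0.0134]
ee_rot: [0.664, 3.069, -0.0]
force: [0.5, -0.1, 0.2]
width: 0.824
gripper_force: 0.0
```

Call:
move_arm(motion=[{"tx": 0, "ty": 0, "tz": 0, "twist": 0}, {"tx": 0, "ty": 0, "tz": 0, "twist": 0}, {"tx": 0, "ty": 0, "tz": 0, "twist": 0}, {"tx": 0, "ty": 0, "tz": 0, "twist": 0}, {"tx": 0, "ty": 0, "tz": 0, "twist": 0}, {"tx": 0, "ty": 0, "tz": 0, "twist": 0}, {"tx": 0, "ty": 0, "tz": 0, "twist": 0}, {"tx": 0, "ty": 0, "tz": 0, "twist": 0}, {"tx": 0, "ty": 0, "tz": 0, "twist": 0}, {"tx": 0, "ty": 0, "tz": 0, "twist": 0}], gripper=1, squeeze=35)

```text
clock: 8.2
position: [0.5918, -0.1177, 0.0125]
ee_rot: [-0.663, -3.071, -0.0]
force: [0.8, 0.5, 0.8]
width: 0.056
gripper_force: 0.0
```

Run:
```python
from h import *
a=arm.get_image('wrist');b=arm.get_image('scene')
b=cv2.resize(b[120:280,180:436],(640,400),interpolation=cv2.INTER_CUBIC)
cv2.imwrite('pics/ws.png',cv2.resize(np.vstack([a,b])[:,:,::-1],None,fx=.75,fy=.75))
c=arm.calibration('wrist');print(np.array(c['T']).round(3))
o=arm.observe();print(o['width'],o['clock'],o['position'])
```

```text
[[ 0.413  0.87   0.27   0.518]
 [ 0.911 -0.395 -0.123 -0.085]
 [-0.     0.296 -0.955  0.204]
 [ 0.     0.     0.     1.   ]]
0.010209439677111635 8.3 [ 0.59185885 -0.11770509  0.0125226 ]
```

View pics/ws.png

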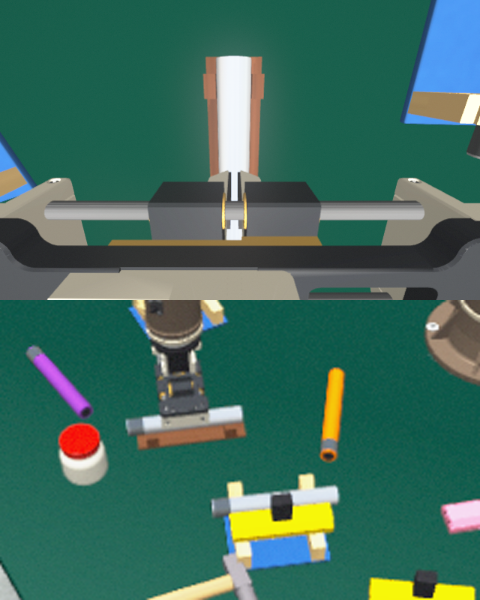

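Run:
```python
from h import *
im=arm.get_image('wrist').astype(int)
cv2.imwrite('pics/crop.png',cv2.resize(im[60:330,180:450][:,:,::-1].astype(np.uint8),(600,600),interpolation=cv2.INTER_CUBIC))
m=(im.min(2)>140)&(np.ptp(im,axis=2)<40);m[:,:260]=0;m[:,370:]=0;m[225:]=0
print(pca('wrist',m,.035))
print(arm.observe()['joint_efforts'],arm.observe()['width'])
```

```text
(array([ 0.54242609, -0.09678313]), -24.29564666748047, [27, 91])
[ 1.50988461e-03 -6.82804012e+01  8.41314375e+00 -2.23817074e+01
  3.77027190e-02  8.45964253e-02 -1.68004990e-04] 0.006254951176459579
```

View pics/crop.png

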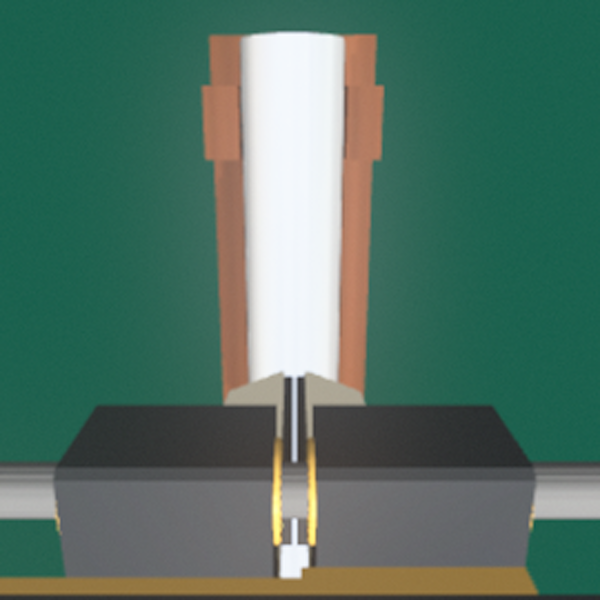

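Run:
```python
from h import *
c=arm.calibration('wrist');print(c['K'],c['k1']);T=np.linalg.inv(np.array(c['T']));o=arm.observe()
M=R.from_rotvec(o['ee_rot']).as_matrix()
for dx in(0,.0095):
  for dz in(0,-.019,-.03,-.04):
    p=o['position']+M@[dx,0,dz];a=M@[0,.019,0]
    def pr(p):
        q=T@np.r_[p,1];u=q[:2]/q[2];u=u*(1+c['k1']*(u@u));return (np.array(c['K'])[:2]@np.r_[u,1])
    print(dx,dz,pr(p).round(1),'38mm->',abs(pr(p+a)-pr(p-a))[0].round(1), 'in crop',((pr(p)-[180,60])*2.22).round())
```

```text
[[279.52179633   0.         312.07409029]
 [  0.         279.52179633 195.04726323]
 [  0.           0.           1.        ]] -0.0032897606285913795
0 0 [313.5 222.4] 38mm-> 51.3 in crop [296. 361.]
0 -0.019 [313.6 233.4] 38mm-> 56.3 in crop [297. 385.]
0 -0.03 [313.7 240.7] 38mm-> 59.6 in crop [297. 401.]
0 -0.04 [313.8 248.2] 38mm-> 62.9 in crop [297. 418.]
0.0095 0 [313.5 210.4] 38mm-> 52.0 in crop [296. 334.]
0.0095 -0.019 [313.6 220.3] 38mm-> 57.1 in crop [297. 356.]
0.0095 -0.03 [313.7 227. ] 38mm-> 60.5 in crop [297. 371.]
0.0095 -0.04 [313.8 233.8] 38mm-> 64.0 in crop [297. 386.]
```

Run:
```python
from h import *
c=arm.calibration('scene');T=np.linalg.inv(np.array(c['T']))
p0=np.array([.193,.594,.192]);y=np.array([.309,.951,0])
for dz in(0,.015,.03,.045):
  for s in(-.055,.055):
    q=T@np.r_[p0+s*y+[0,0,dz],1];u=q[:2]/q[2];u=u*(1+c['k1']*(u@u));print(dz,s,((np.array(c['K'])[:2]@np.r_[u,1])*1.25).round())
im=cv2.imread('pics/scene.png')[200:350,650:800];cv2.imwrite('pics/sc.png',cv2.resize(im,(600,600),interpolation=cv2.INTER_CUBIC))
```

```text
0 -0.055 [692. 294.]
0 0.055 [723. 339.]
0.015 -0.055 [694. 290.]
0.015 0.055 [726. 335.]
0.03 -0.055 [697. 285.]
0.03 0.055 [730. 331.]
0.045 -0.055 [700. 281.]
0.045 0.055 [733. 326.]
```

View pics/sc.png

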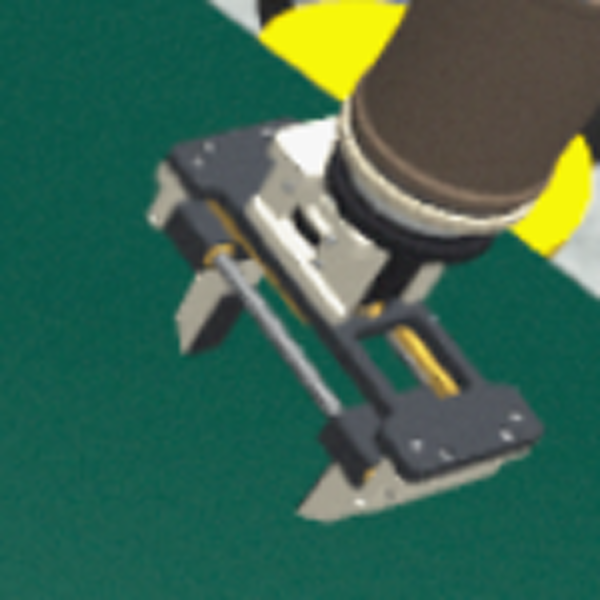

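The fingertips really sit ~30 mm above the reported TCP (both in wrist and scene pictures: tips at (696,287)/(728,330) match +0.03). I'll compensate for that.

Call:
move_arm(motion=[{"tx": 0, "ty": 0, "tz": -0.03, "twist": 0}, {"tx": 0, "ty": 0, "tz": 0, "twist": 0}, {"tx": 0, "ty": 0, "tz": 0, "twist": 0}, {"tx": 0, "ty": 0, "tz": 0, "twist": 0}, {"tx": 0, "ty": 0, "tz": 0, "twist": 0}, {"tx": 0, "ty": 0, "tz": 0, "twist": 0}, {"tx": 0, "ty": 0, "tz": 0.02, "twist": 0}, {"tx": 0, "ty": 0, "tz": 0.02, "twist": 0}, {"tx": 0, "ty": 0, "tz": 0.012, "twist": 0}, {"tx": 0, "ty": 0, "tz": 0.005, "twist": 0}, {"tx": 0, "ty": 0, "tz": 0.003, "twist": 0}, {"tx": 0, "ty": 0, "tz": 0, "twist": 0}], gripper=-1)

```text
clock: 9.55
position: [0.592, -0.1178, -0.0174]
ee_rot: [0.663, 3.071, -0.0]
force: [-1.2, 0.2, -0.7]
width: 0.979
gripper_force: 0.0
```

Call:
move_arm(motion=[{"tx": 0, "ty": 0, "tz": 0, "twist": 0}, {"tx": 0, "ty": 0, "tz": 0, "twist": 0}, {"tx": 0, "ty": 0, "tz": 0, "twist": 0}, {"tx": 0, "ty": 0, "tz": 0, "twist": 0}, {"tx": 0, "ty": 0, "tz": 0, "twist": 0}, {"tx": 0, "ty": 0, "tz": 0, "twist": 0}, {"tx": 0, "ty": 0, "tz": 0, "twist": 0}, {"tx": 0, "ty": 0, "tz": 0, "twist": 0}, {"tx": 0, "ty": 0, "tz": 0, "twist": 0}, {"tx": 0, "ty": 0, "tz": 0, "twist": 0}, {"tx": 0, "ty": 0, "tz": 0, "twist": 0}], gripper=1, squeeze=35)

```text
clock: 10.65
position: [0.5919, -0.1177, -0.0175]
ee_rot: [0.663, 3.071, -0.0]
force: [-0.0, -1.1, 0.9]
width: 0.295
gripper_force: 35.0
```

Call:
move_arm(motion=[{"tx": 0, "ty": 0, "tz": -0.01, "twist": 0}, {"tx": 0, "ty": 0, "tz": -0.03, "twist": 0}, {"tx": 0, "ty": 0, "tz": -0.04, "twist": 0}, {"tx": 0, "ty": 0, "tz": -0.04, "twist": -0.07}, {"tx": 0, "ty": 0, "tz": -0.04, "twist": -0.07}, {"tx": 0, "ty": -0.04, "tz": -0.02, "twist": -0.071}, {"tx": 0.02, "ty": -0.03, "tz": 0, "twist": 0}, {"tx": 0, "ty": 0, "tz": 0, "twist": 0}, {"tx": 0, "ty": 0, "tz": 0, "twist": 0}])

```text
clock: 11.55
position: [0.5598, -0.1857, 0.1629]
ee_rot: [-0.152, -3.137, -0.001]
force: [0.5, 0.8, -4.3]
width: 0.3
gripper_force: 35.0
```

Run:
```python
from h import *
im=arm.get_image('wrist').astype(int)
for q,z in [('stand',0),('stand_seat',.0508),('stand_land',.0413)]:
    for r in arm.place_of('wrist',q)[:2]: print(q,round(r['conf'],2),sh(r['point']).round(1),world('wrist',sh(r['point']),z).round(4))
b=(im[...,2]>150)&(im[...,0]<90); b[:,300:]=0
print('blue',pca('wrist',b,.008))
for r in arm.regions_of('wrist','axle_center')[:2]: print(r['conf'],*pca('wrist',r['region'],arm.observe()['position'][2]+.05))
o=arm.observe();print(o['width'],o['gripper_force'],o['force'])
plan([.4487,-.4,.17],84.6)
```

```text
stand 0.65 [143.5 101.4] [ 0.4531 -0.378   0.    ]
stand_seat 0.57 [90.8 98.6] [ 0.4496 -0.4022  0.0508]
stand_seat 0.16 [316.5 249.7] [ 0.6434 -0.1866  0.0508]
stand_land 0.9 [133.7 101.4] [ 0.4558 -0.3648  0.0413]
blue (array([ 0.45010876, -0.40472943]), -5.037452697753906, [67, 87])
0.8 [ 0.44876559 -0.08731386] 50.42721176147461 [14, 36]
0.78 [ 0.58364178 -0.28061816] -14.372589111328125 [7, 15]
0.29552280660230107 34.99922275543213 [ 0.11261272 -0.1064242  -4.36355777]
pos [ 0.5613 -0.1836  0.1621] tooly 84.71 shift tool [ 0.0922 -0.2258 -0.0079] twist(norm)  0.0013 world d -0.11 clock 11.8 q [-0.06  0.42  0.4   1.72 -0.19  1.04  1.89]
```

Call:
move_arm(motion=[{"tx": 0.0151, "ty": -0.0378, "tz": 0, "twist": 0}, {"tx": 0.0151, "ty": -0.0378, "tz": 0, "twist": 0}, {"tx": 0.0151, "ty": -0.0378, "tz": 0, "twist": 0}, {"tx": 0.0152, "ty": -0.0378, "tz": 0, "twist": 0}, {"tx": 0.0152, "ty": -0.0378, "tz": 0, "twist": 0}, {"tx": 0.0152, "ty": -0.0377, "tz": 0, "twist": 0}, {"tx": 0, "ty": 0, "tz": 0.04, "twist": 0}, {"tx": 0, "ty": 0, "tz": 0.04, "twist": 0}, {"tx": 0, "ty": 0, "tz": 0.02, "twist": 0}, {"tx": 0, "ty": 0, "tz": 0, "twist": 0}, {"tx": 0, "ty": 0, "tz": 0, "twist": 0}])

```text
clock: 12.9
position: [0.4497, -0.4019, 0.0628]
ee_rot: [-0.146, -3.138, 0.0]
force: [0.4, -0.6, -3.9]
width: 0.294
gripper_force: 35.0
```

Run:
```python
from h import *
plan([.45,-.401,.0033],84.8)
c=arm.get_image('top');a=arm.get_image('wrist')
for r in arm.place_of('wrist','stand_seat')[:1]+arm.place_of('wrist','stand')[:1]:print(r['conf'],world('wrist',sh(r['point']),.0))
b=c[200:280,400:500];a=cv2.resize(a,(640,400));b=cv2.resize(b,(500,400),interpolation=cv2.INTER_CUBIC)
cv2.imwrite('pics/p9.png',cv2.resize(np.hstack([a,b])[:,:,::-1],None,fx=.7,fy=.7))
```

```text
pos [ 0.4497 -0.4019  0.0628] tooly 84.66 shift tool [-0.0002  0.0009  0.0595] twist(norm)  -0.0016 world d 0.14 clock 12.9 q [ 0.36  0.55  0.4   1.8  -0.28  0.85  2.38]
0.58 [ 0.44836935 -0.38019412  0.        ]
```

View pics/p9.png

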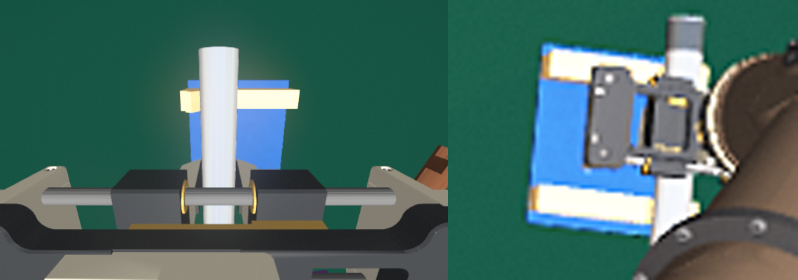

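The axle hangs over the V, parallel to the valley (wrist picture: bearer at (240,98) square to it). Lowering.

Call:
move_arm(motion=[{"tx": 0, "ty": 0.001, "tz": 0.02, "twist": -0.001}, {"tx": 0, "ty": 0, "tz": 0.02, "twist": 0}, {"tx": 0, "ty": 0, "tz": 0.01, "twist": 0}, {"tx": 0, "ty": 0, "tz": 0.004, "twist": 0}, {"tx": 0, "ty": 0, "tz": 0.002, "twist": 0}, {"tx": 0, "ty": 0, "tz": 0, "twist": 0}, {"tx": 0, "ty": 0, "tz": 0, "twist": 0}])

```text
clock: 13.8
position: [0.4497, -0.4014, 0.0073]
ee_rot: [0.145, 3.137, -0.001]
force: [-0.1, -0.6, -5.2]
width: 0.295
gripper_force: 35.0
```

Call:
move_arm(motion=[{"tx": 0, "ty": 0, "tz": 0.002, "twist": 0}, {"tx": 0, "ty": 0, "tz": 0.001, "twist": 0}, {"tx": 0, "ty": 0, "tz": 0, "twist": 0}, {"tx": 0, "ty": 0, "tz": 0, "twist": 0}])

```text
clock: 14.2
position: [0.4494, -0.4009, 0.0036]
ee_rot: [0.145, 3.138, 0.0]
force: [0.3, 1.3, -4.2]
width: 0.298
gripper_force: 35.0
```

Call:
move_arm(motion=[{"tx": 0, "ty": 0, "tz": 0.001, "twist": 0}, {"tx": 0, "ty": 0, "tz": 0, "twist": 0}, {"tx": 0, "ty": 0, "tz": 0, "twist": 0}])

```text
clock: 14.5
position: [0.4495, -0.4009, 0.0033]
ee_rot: [0.145, 3.138, 0.001]
force: [-1.4, 3.6, 6.1]
width: 0.292
gripper_force: 35.0
```

Call:
move_arm(motion=[{"tx": 0, "ty": 0, "tz": 0.001, "twist": 0}, {"tx": 0, "ty": 0, "tz": 0, "twist": 0}, {"tx": 0, "ty": 0, "tz": 0, "twist": 0}])

```text
clock: 14.8
position: [0.4496, -0.4009, 0.0032]
ee_rot: [0.145, 3.137, 0.001]
force: [-4.3, 5.8, 16.9]
width: 0.296
gripper_force: 35.0
```

Call:
move_arm(motion=[{"tx": 0, "ty": 0, "tz": -0.001, "twist": 0}, {"tx": 0, "ty": 0, "tz": 0, "twist": 0}, {"tx": 0, "ty": 0, "tz": 0, "twist": 0}, {"tx": 0, "ty": 0, "tz": 0, "twist": 0}, {"tx": 0, "ty": 0, "tz": 0, "twist": 0}, {"tx": 0, "ty": 0, "tz": 0, "twist": 0}, {"tx": 0, "ty": 0, "tz": 0, "twist": 0}, {"tx": 0, "ty": 0, "tz": 0, "twist": 0}, {"tx": 0, "ty": 0, "tz": -0.01, "twist": 0}, {"tx": 0, "ty": 0, "tz": -0.03, "twist": 0}, {"tx": 0, "ty": 0, "tz": -0.04, "twist": 0}, {"tx": 0, "ty": 0, "tz": -0.04, "twist": 0}], gripper=0.1)

```text
clock: 16.0
position: [0.4489, -0.4009, 0.1243]
ee_rot: [-0.146, -3.138, -0.0]
force: [1.0, -1.0, -0.7]
width: 0.45
gripper_force: 0.0
```

Call:
move_arm(motion=[{"tx": 0.0034, "ty": 0.0464, "tz": -0.03, "twist": 0}, {"tx": 0.0034, "ty": 0.0464, "tz": -0.02, "twist": 0}, {"tx": 0.0034, "ty": 0.0464, "tz": 0, "twist": 0}, {"tx": 0.0034, "ty": 0.0464, "tz": 0, "twist": 0}, {"tx": 0.0034, "ty": 0.0464, "tz": 0, "twist": 0}, {"tx": 0.0034, "ty": 0.0464, "tz": 0, "twist": 0}, {"tx": 0.0034, "ty": 0.0464, "tz": 0, "twist": 0}, {"tx": 0.0034, "ty": 0.0464, "tz": 0, "twist": 0}, {"tx": 0.0034, "ty": 0.0464, "tz": 0, "twist": 0}, {"tx": 0.0034, "ty": 0.0464, "tz": 0, "twist": 0}, {"tx": 0.0034, "ty": 0.0464, "tz": 0, "twist": 0}, {"tx": 0.0034, "ty": 0.0464, "tz": 0, "twist": 0}], gripper=-1)

```text
clock: 17.2
position: [0.4598, 0.1538, 0.1704]
ee_rot: [0.146, 3.137, 0.001]
force: [0.5, -0.0, 1.0]
width: 0.999
gripper_force: 0.0
```

Call:
move_arm(motion=[{"tx": 0.0034, "ty": 0.0464, "tz": 0, "twist": 0}, {"tx": 0.0034, "ty": 0.0464, "tz": 0, "twist": 0}, {"tx": 0.0034, "ty": 0.0464, "tz": 0, "twist": 0}, {"tx": 0.0034, "ty": 0.0464, "tz": 0, "twist": 0}, {"tx": 0, "ty": 0, "tz": 0, "twist": 0.09}, {"tx": 0, "ty": 0, "tz": 0, "twist": 0.09}, {"tx": 0, "ty": 0, "tz": 0, "twist": 0.09}, {"tx": 0, "ty": 0, "tz": 0, "twist": 0.09}, {"tx": 0, "ty": 0, "tz": 0, "twist": 0.041}, {"tx": 0, "ty": 0, "tz": 0, "twist": 0}, {"tx": 0, "ty": 0, "tz": 0, "twist": 0}])

```text
clock: 18.3
position: [0.4636, 0.3381, 0.1699]
ee_rot: [1.107, 2.94, 0.001]
force: [0.2, 0.5, -0.1]
width: 1.002
gripper_force: 0.0
```

Run:
```python
from h import *
arm.get_image('top')
for r in arm.regions_of('top','axle_center')[:5]: print('top axle',r['conf'],*pca('top',r['region'],.055))
arm.get_image('wrist')
for r in arm.place_of('wrist','chock_center')[:3]: print(r['conf'],sh(r['point']).round(),world('wrist',sh(r['point']),.048))
for r in arm.regions_of('wrist','chock_center')[:3]: print(r['conf'],*pca('wrist',r['region'],.02))
im=arm.get_image('wrist').astype(int)
y=(im[...,0]>170)&(im[...,1]>150)&(im[...,2]<90);print('yellow',pca('wrist',y,.018))
k=cv2.dilate(y.astype(np.uint8),np.ones((25,25)))>0
k&=(im.max(2)<60);k[235:]=0;print('post',pca('wrist',k,.055))
plan([.472,.353,.2],48.6)
```

```text
top axle 0.93 [ 0.70796173 -0.32652457] -85.32470512390137 [28, 186]
top axle 0.82 [ 0.44606799 -0.39793982] -5.501777648925781 [30, 194]
0.63 [326. 176.] [0.46934029 0.35325718 0.048     ]
0.58 [168.  77.] [0.28027705 0.2993297  0.048     ]
0.82 [0.47267499 0.35160968] -39.7347297668457 [45, 152]
0.76 [0.27933258 0.29413165] -23.472457885742188 [61, 153]
yellow (array([0.45960397, 0.33752142]), -39.72590637207031, [9, 150])Traceback (most recent call last):
  File "<stdin>", line 10, in <module>
  File "h.py", line 17, in pca
    k,l,s,_=cv2.connectedComponentsWithStats(m); l=l==1+s[1:,4].argmax()
                                                        ~~~~~~~~~~~~~~^^
ValueError: attempt to get argmax of an empty sequence
```

Call:
move_arm(motion=[{"tx": 0.004, "ty": 0.0157, "tz": 0.02, "twist": -0.019}, {"tx": 0, "ty": 0, "tz": 0.045, "twist": 0}, {"tx": 0, "ty": 0, "tz": 0.045, "twist": 0}, {"tx": 0, "ty": 0, "tz": 0.035, "twist": 0}, {"tx": 0, "ty": 0, "tz": 0.017, "twist": 0}, {"tx": 0, "ty": 0, "tz": 0.007, "twist": 0}, {"tx": 0, "ty": 0, "tz": 0, "twist": 0}, {"tx": 0, "ty": 0, "tz": 0, "twist": 0}])

```text
clock: 19.4
position: [0.4717, 0.3531, 0.0014]
ee_rot: [1.066, 2.954, 0.002]
force: [-0.9, 0.1, 1.5]
width: 1.002
gripper_force: 0.0
```

Call:
move_arm(motion=[{"tx": 0, "ty": 0, "tz": 0, "twist": 0}, {"tx": 0, "ty": 0, "tz": 0, "twist": 0}, {"tx": 0, "ty": 0, "tz": 0, "twist": 0}, {"tx": 0, "ty": 0, "tz": 0, "twist": 0}, {"tx": 0, "ty": 0, "tz": 0, "twist": 0}, {"tx": 0, "ty": 0, "tz": 0, "twist": 0}, {"tx": 0, "ty": 0, "tz": 0, "twist": 0}, {"tx": 0, "ty": 0, "tz": 0, "twist": 0}, {"tx": 0, "ty": 0, "tz": 0, "twist": 0}, {"tx": 0, "ty": 0, "tz": 0, "twist": 0}, {"tx": 0, "ty": 0, "tz": 0, "twist": 0}, {"tx": 0, "ty": 0, "tz": 0, "twist": 0}], gripper=1, squeeze=30)

```text
clock: 20.6
position: [0.471, 0.3527, 0.0004]
ee_rot: [1.066, 2.955, 0.0]
force: [0.4, 0.3, 0.1]
width: 0.217
gripper_force: 30.0
```

Call:
move_arm(motion=[{"tx": 0, "ty": 0, "tz": -0.01, "twist": 0}, {"tx": 0, "ty": 0, "tz": -0.03, "twist": 0}, {"tx": 0, "ty": 0, "tz": -0.04, "twist": 0}, {"tx": 0, "ty": 0, "tz": -0.04, "twist": -0.076}, {"tx": 0, "ty": 0, "tz": -0.04, "twist": -0.076}, {"tx": 0, "ty": 0, "tz": -0.02, "twist": -0.076}, {"tx": 0, "ty": 0, "tz": 0, "twist": -0.077}, {"tx": 0, "ty": 0, "tz": 0, "twist": -0.077}, {"tx": -0.0032, "ty": -0.0473, "tz": 0, "twist": 0}, {"tx": -0.0032, "ty": -0.0473, "tz": 0, "twist": 0}, {"tx": -0.0032, "ty": -0.0473, "tz": 0, "twist": 0}, {"tx": -0.0032, "ty": -0.0473, "tz": 0, "twist": 0}])

```text
clock: 21.8
position: [0.4654, 0.1608, 0.1807]
ee_rot: [-0.145, -3.138, 0.0]
force: [0.6, -0.1, -2.4]
width: 0.216
gripper_force: 30.0
```

Call:
move_arm(motion=[{"tx": -0.0032, "ty": -0.0473, "tz": 0, "twist": 0}, {"tx": -0.0032, "ty": -0.0473, "tz": 0, "twist": 0}, {"tx": -0.0032, "ty": -0.0473, "tz": 0, "twist": 0}, {"tx": -0.0032, "ty": -0.0473, "tz": 0, "twist": 0}, {"tx": -0.0032, "ty": -0.0473, "tz": 0, "twist": 0}, {"tx": -0.0032, "ty": -0.0473, "tz": 0, "twist": 0}, {"tx": -0.0032, "ty": -0.0473, "tz": 0, "twist": 0}, {"tx": -0.0032, "ty": -0.0473, "tz": 0, "twist": 0}, {"tx": -0.0032, "ty": -0.0473, "tz": 0, "twist": 0}, {"tx": -0.0032, "ty": -0.0473, "tz": 0, "twist": 0}, {"tx": 0, "ty": 0, "tz": 0, "twist": 0}, {"tx": 0, "ty": 0, "tz": 0, "twist": 0}])

```text
clock: 23.0
position: [0.4533, -0.312, 0.1804]
ee_rot: [-0.15, -3.137, -0.0]
force: [-0.9, 0.0, -2.7]
width: 0.213
gripper_force: 30.0
```

Run:
```python
from h import *
plan([.4535,-.3586,.07],84.7)
arm.get_image('wrist')
for r in arm.place_of('wrist','axle_center')[:2]+arm.regions_of('wrist','axle_center')[:2]:
    print(r['conf'],world('wrist',sh(r['point']),.0508), pca('wrist',r['region'],.055) if 'region' in r else '')
print(arm.observe()['width'])
```

```text
pos [ 0.4533 -0.312   0.1804] tooly 84.52 shift tool [-0.0048 -0.0464  0.1104] twist(norm)  -0.002 world d 0.18 clock 23.0 q [ 0.15  0.34  0.47  1.8  -0.17  1.04  2.16]
0.85 [ 0.36801793 -0.03405813  0.0508    ] 
0.61 [ 0.44786107 -0.39511055  0.0508    ] 
0.94 [ 0.43064242 -0.39174854  0.0508    ] (array([ 0.43879752, -0.39616107]), -4.67486572265625, [31, 174])
0.73 [ 0.36329143 -0.03894832  0.0508    ] (array([ 0.3681651 , -0.03647852]), 49.76036834716797, [30, 183])
0.21534758836048748
```

Call:
move_arm(motion=[{"tx": -0.003, "ty": -0.0433, "tz": 0, "twist": -0.002}, {"tx": 0, "ty": 0, "tz": 0.04, "twist": 0}, {"tx": 0, "ty": 0, "tz": 0.04, "twist": 0}, {"tx": 0, "ty": 0, "tz": 0.03, "twist": 0}, {"tx": 0, "ty": 0, "tz": 0.015, "twist": 0}, {"tx": 0, "ty": 0, "tz": 0.008, "twist": 0}, {"tx": 0, "ty": 0, "tz": 0.002, "twist": 0}, {"tx": 0, "ty": 0, "tz": 0, "twist": 0}, {"tx": 0, "ty": 0, "tz": 0, "twist": 0}])

```text
clock: 24.05
position: [0.4543, -0.3545, 0.0465]
ee_rot: [0.139, 3.137, -0.001]
force: [-0.6, -0.4, -2.4]
width: 0.217
gripper_force: 30.0
```

Call:
move_arm(motion=[{"tx": 0, "ty": 0, "tz": 0.002, "twist": 0}, {"tx": 0, "ty": 0, "tz": 0.001, "twist": 0}, {"tx": 0, "ty": 0, "tz": 0.001, "twist": 0}, {"tx": 0, "ty": 0, "tz": 0, "twist": 0}, {"tx": 0, "ty": 0, "tz": 0, "twist": 0}])

```text
clock: 24.55
position: [0.4535, -0.3544, 0.0416]
ee_rot: [0.14, 3.138, -0.0]
force: [-0.1, 0.5, 2.0]
width: 0.216
gripper_force: 30.0
```

Call:
move_arm(motion=[{"tx": 0, "ty": -0.003, "tz": 0, "twist": 0}, {"tx": 0, "ty": -0.002, "tz": 0, "twist": 0}, {"tx": 0, "ty": -0.001, "tz": 0, "twist": 0}, {"tx": 0, "ty": 0, "tz": 0, "twist": 0}, {"tx": 0, "ty": 0, "tz": 0, "twist": 0}])

```text
clock: 25.05
position: [0.4534, -0.3602, 0.0417]
ee_rot: [0.14, 3.138, 0.0]
force: [0.2, 4.2, 5.5]
width: 0.212
gripper_force: 30.0
```

Call:
move_arm(motion=[{"tx": 0, "ty": -0.001, "tz": -0.0003, "twist": 0}, {"tx": 0, "ty": -0.001, "tz": 0, "twist": 0}, {"tx": 0, "ty": 0, "tz": 0, "twist": 0}, {"tx": 0, "ty": 0, "tz": 0, "twist": 0}])

```text
clock: 25.45
position: [0.4527, -0.3626, 0.0416]
ee_rot: [0.14, 3.138, -0.0]
force: [0.6, 0.6, 1.2]
width: 0.209
gripper_force: 30.0
```

Call:
move_arm(motion=[{"tx": 0, "ty": -0.001, "tz": 0, "twist": 0}, {"tx": 0, "ty": 0, "tz": 0, "twist": 0}, {"tx": 0, "ty": 0, "tz": 0, "twist": 0}])

```text
clock: 25.75
position: [0.4526, -0.3633, 0.0417]
ee_rot: [0.14, 3.138, -0.0]
force: [1.3, 2.2, 2.7]
width: 0.214
gripper_force: 30.0
```

Call:
move_arm(motion=[{"tx": 0, "ty": -0.001, "tz": 0, "twist": 0}, {"tx": 0, "ty": 0, "tz": 0, "twist": 0}, {"tx": 0, "ty": 0, "tz": 0, "twist": 0}])

```text
clock: 26.05
position: [0.4525, -0.3643, 0.0417]
ee_rot: [0.14, 3.138, 0.0]
force: [0.8, 2.6, 3.2]
width: 0.218
gripper_force: 30.0
```

Call:
move_arm(motion=[{"tx": 0, "ty": -0.001, "tz": 0, "twist": 0}, {"tx": 0, "ty": 0, "tz": 0, "twist": 0}, {"tx": 0, "ty": 0, "tz": 0, "twist": 0}])

```text
clock: 26.35
position: [0.4525, -0.3645, 0.0417]
ee_rot: [-0.14, -3.138, -0.002]
force: [0.5, 5.8, 6.2]
width: 0.215
gripper_force: 30.0
```

Call:
move_arm(motion=[{"tx": 0, "ty": -0.001, "tz": 0, "twist": 0}, {"tx": 0, "ty": 0, "tz": 0, "twist": 0}, {"tx": 0, "ty": 0, "tz": 0, "twist": 0}])

```text
clock: 26.65
position: [0.4525, -0.3645, 0.0417]
ee_rot: [-0.139, -3.138, -0.004]
force: [0.5, 8.1, 8.4]
width: 0.218
gripper_force: 30.0
```

Call:
move_arm(motion=[{"tx": 0, "ty": 0.001, "tz": 0, "twist": 0}, {"tx": 0, "ty": 0, "tz": 0, "twist": 0}, {"tx": 0, "ty": 0, "tz": 0, "twist": 0}, {"tx": 0, "ty": 0, "tz": 0, "twist": 0}, {"tx": 0, "ty": 0, "tz": 0, "twist": 0}, {"tx": 0, "ty": 0, "tz": 0, "twist": 0}, {"tx": 0, "ty": 0, "tz": 0, "twist": 0}], gripper=0.2)

```text
clock: 27.35
position: [0.4524, -0.3654, 0.0416]
ee_rot: [-0.14, -3.138, 0.0]
force: [0.5, 0.0, -0.5]
width: 0.399
gripper_force: 0.0
```

Call:
move_arm(motion=[{"tx": 0, "ty": 0, "tz": -0.005, "twist": 0}, {"tx": 0, "ty": 0, "tz": -0.02, "twist": 0}, {"tx": 0, "ty": 0, "tz": -0.04, "twist": 0}, {"tx": 0, "ty": 0, "tz": -0.04, "twist": 0}, {"tx": 0, "ty": 0, "tz": -0.03, "twist": 0}, {"tx": 0, "ty": 0.045, "tz": 0, "twist": 0}, {"tx": 0, "ty": 0.045, "tz": 0, "twist": 0}, {"tx": 0, "ty": 0.045, "tz": 0, "twist": 0}, {"tx": 0, "ty": 0, "tz": 0, "twist": 0}, {"tx": 0, "ty": 0, "tz": 0, "twist": 0}])

```text
clock: 28.35
position: [0.4649, -0.2298, 0.1772]
ee_rot: [0.136, 3.138, 0.0]
force: [-1.2, -0.2, -0.1]
width: 0.398
gripper_force: 0.0
```

Run:
```python
from h import *
c=arm.get_image('top')
for q,z in (('axle_center',.055),('chock_center',.06)):
    for r in arm.regions_of('top',q)[:4]: print(q,r['conf'],*pca('top',r['region'],z))
a=arm.get_image('wrist')
b=cv2.resize(c[190:290,380:510],(520,400),interpolation=cv2.INTER_CUBIC)
cv2.imwrite('pics/p10.png',cv2.resize(np.hstack([a,b])[:,:,::-1],None,fx=.68,fy=.68))
print(arm.observe()['clock'])
```

```text
axle_center 0.87 [ 0.36503912 -0.00499457] 48.888755798339844 [27, 180]
axle_center 0.8 [ 0.7076571 -0.3246673] -85.63581800460815 [28, 189]
chock_center 0.63 [0.2839873  0.28400803] -23.15819549560547 [48, 148]
28.55
```

View pics/p10.png

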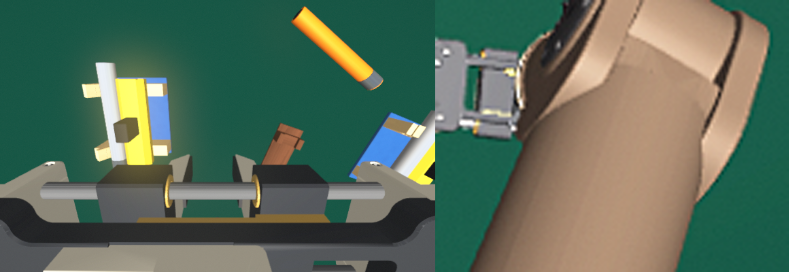

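The wrist view shows the axle in the V (px ~(107,110)) with the yellow chock upright against it (~(130,125)), spanning both bearers, and the gripper clear of both.

```bash
python3 -c "
from cell import arm
print(arm.sign_off())"
```

```text
the job is handed in; nothing more can be done
None
```

The axle is in the V of the empty stand with the yellow chock upright and touching it across both bearers; I handed the job in at about 29 s, after two empty grasps caused by the fingertips sitting about 30 mm above the reported TCP, which I corrected for.

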